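# Prop the page block on the folding wire easel

### The arm

A 6-joint arm with a two-finger parallel gripper is mounted at the origin on a cart in front of the work surface, level with it; the furniture and walls round the work are solid. World frame = base frame: x ahead of the robot, y to its left, z up, the work surface at z = 0. Lengths are in mm, angles in rad, forces in N, time in s.
With the tool pointing down it reaches from about 400 to 925 mm from the base axis. Payload 12.5 kg.
Tool frame: the origin (TCP) lies midway between the tips of the shut fingers; the grasp point (between the pads) lies 19 mm behind it; z points along the fingers, y is the line along which they close (so a half turn about z gives the same grasp; the last joint's range is limited). The gripper opens to 95 mm and grips with 3 to 60 N. Pads are 20 mm wide; open, the fingers measure 119 mm over their backs; the gripper's body (75 mm by 180 mm) begins 59 mm behind the grasp point.
Start: joints at [1.233, 0.491, 1.559, -0, 1.092, -0.106], TCP at [143.563, 608.306, 214.661] pointing down, gripper open.
Joint ranges: [-3.1, 3.1], [-0.84, 2.19], [0.05, 2.79], [-1.13, 4.28], [0.06, 2.93], [-2.69, 2.69]. Speed limits (rad/s): [2.22, 2.22, 2.79, 3.14, 3.14, 3.14].

### API

Orientations are given as [roll, pitch, yaw] about the fixed x, y, z axes, in that order (R = Rz(yaw) Ry(pitch) Rx(roll)).
In Python, from cell import readout, eyes, env gives the robot as it stands.
- The arm moves only by the tool move_arm, never from a script. Its argument "plan" is a list of rows, each a list of 3 entries, a list of its own where there are three numbers: the turn, a rotation vector about the tool's x, y, z in degrees, then the shift along the tool's x, y, z in m, then the gripper command: -1 is shut, 1 is fully open, values between are in proportion. In form: [[[ax, ay, az], [x, y, z], jaw], ...]. A call has 1 to 5 rows; each row is the pose to reach, as a shift and turn from the pose commanded when the call began, along the tool's axes at that moment; what a row does not reach only later rows make up. A row lasts 1/8 s, in which the tool goes at most 62.5 mm and 10.7 degrees, less where a joint would pass 70% of its speed; a pose out of reach is approached as far as the arm can. A call with a gripper value outside its range is refused whole. The fingers move at their own pace and stop on an object; the grip force is fixed at half the most. Time passes only in rows, so rows that repeat a pose let the fingers close. It gives the time, the measured TCP pose, the force, the opening and the grip force at its end, in the units of the state.
- readout.state(): the state, without advancing time (a new reading comes with each control period).
- eyes.read_camera(name): name is "scene" or "top" or "wrist"; returns a dict with "img" (420x560x3 uint8, red, green, blue), "K" (3x3 intrinsics, pixels), "extrinsics" (4x4, takes a point from camera to world coordinates). Camera axes: x right, y up, looking along -z (the intrinsics and any distortion apply to the point x, -y, -z); pixel columns grow to the right and rows downward; lengths in mm; the calibration is good to about 2 mm. The wrist camera is an equidistant fisheye: a pixel r from the principal point sees the ray r / f radians off the axis. A picture is of the moment at which its call begins. There is no depth.
- env.job_done(): hands the job in; it is judged then, once.
Trained networks look in a picture, given as the dict that the camera call returned (one of the last four; its "shot" number tells which), for a name from the list of things; names that differ only in an ending like _2 or _b are one class to them, and where a whole thing is asked for, a point or a joint stands for the part that bears it (a point fixed in the world has none). Each returns a list of dicts, best first, with "score" (0 to 1); they miss things now and then, are a little off and sometimes report something else, mostly with a low value. They report only what shows in the picture. A call takes as long as a camera call. They do not tell look-alikes from the thing itself.
- eyes.cut_out(picture, name): "mask" (420x560 bool, what is visible of it) and "uv" ([column, row] in pixels, amid what is visible of it).
The state is a dict: "t": time; "joints": joint angles; "qvel": joint speeds; "tau": joint torques, N m; "eef_pos": TCP position; "tcp_rot": TCP orientation; "ft_force": force on the tool from outside, world axes, zero at the start; "moment": the same for the moment, N m; "opening": opening from 0.0 (shut) to 1.0 (fully open); "grip_force": force on a finger pad.
Only numpy, scipy, OpenCV 4.12 (cv2) and the standard library are available. Lean on these libraries where they do the work, as an engineer would, in place of code of your own. Each camera call takes 0.05 s, during which the arm holds its last target. There are 200 camera calls.

### The job

Open the folding wire easel by swinging its backrest up as far as it goes. Then take the page block out of the black tray and lean it on the easel with its pages facing outwards: bottom edge down on the wire ledge behind the lip, back resting against the backrest, straight and about in the middle. Ease it back rather than letting it fall, let go so that it stays there by itself, and leave the other things where they are.

Things in the scene. Friction and masses are not known exactly. Their poses are not given: they have to be found in the camera images.
- easel_back (a joint): The wire backrest's stiff friction hinge: 0 = folded flat on the easel's foot, 1.08 rad = fully open against its stop (the backrest then leans 28 degrees back from upright). It stays wherever it is left; moving it takes about 4 to 6 N at the top bar. It starts part open, 0.2 to 0.5.
- easel_hinge (a point): Folding easel, fixed to the desk: oak board 180 x 170 x 17 mm with a dark bent-wire backrest. This point: middle of the hinge line, 31 mm above the desk, 45 mm in front of the board's centre. Axes: x to the easel's rear (away from the robot), y along the hinge, z up. At joint value q the top bar lies 140*cos(q) mm behind and 140*sin(q) mm above this point.
- top_bar (a point): Middle of the backrest's top bar: black rubber sleeve 12 mm in diameter, 72 mm long along y, 140 mm from the hinge. The frame is open below it (next cross wire 38 mm from the hinge, side wires 56 mm either side), so fingers can go in front and behind. Axes turn with the backrest: x up along it from the hinge, z out of its front, y along the bar.
- ledge (a point): Seat for the block on the backrest, axes as top_bar. It lies 16 mm up from the hinge: middle of the ledge's upper side, in the plane where the block's back rests. The ledge's two wires (90 mm apart along y) run along z to a lip wire: inner side 32 mm away, upper side 14 mm above the ledge. The top bar crosses 124 mm above this point.
- page_block: The slab to lean: a block of white pages clamped in a wooden rail along its top edge, 22 mm thick, 146 mm wide, 195 mm high, 0.16 to 0.26 kg, standing upright and loose in the tray. Origin: in its underside, 13 mm from the back and 9 mm from the front (page) face. z points to its top edge, y along its width, x to its back: the pages face -x. Grip it across its thickness at the rail.
- block_front (a point): Point on the block's lower front edge, in the middle of its width (9 mm along -x from its origin; same axes).
- block_top (a point): Middle of the block's top edge, 195 mm above its underside (same axes as the block).
- tray: Thin black metal tray, 110 x 230 mm, fixed to the desk, floor 4 mm thick with rims 9 mm high along the two long sides. Origin under its centre, y along its length.
- star: Bystander: dark wooden star, 37 mm wide, 8 mm thick, lying in the tray in front of the block. Leave alone.
- eraser: Bystander: beige eraser 18 x 42 x 12 mm, lying in the tray in front of the block. Leave alone.
- beaker: Bystander: white ceramic beaker, 52 mm wide, 68 mm high, behind the work. Leave alone.
- pencil: Bystander: ochre pencil, 165 mm long, lying near the desk's front edge. Leave alone.
- washi_roll: Bystander: roll of tan paper tape, 43 mm across, 15 mm high, front left. Leave alone.
- cone_big: Bystander: pine cone 50 mm wide, 58 mm high, standing behind the work. Leave alone.
- cone_small: Bystander: pine cone 38 mm wide, 45 mm high, beside the bigger one. Leave alone.
Things that resemble listed ones, but are neither listed nor needed, are in the scene too. Leave any red look-alike of the page_block alone.

How it is judged (in metres and radians):
On the way, in this order (a step that is already met when the one before it is completed fails the run):
1. the easel's backrest is swung up to its stop while the block still waits in the tray (value of joint easel_back above 1 rad and distance of page_block from where it was at the start of the episode below 0.03 m), for 0.2 s.
2. the page block is lifted clear of the tray (height (world z) of page_block above 0.03 m), for 0.1 s.
At the end, for the whole second after the job is handed in: Backrest within 0.08 rad of its stop; block released and at rest on the ledge (within 8 mm) behind the lip, pages outwards, parallel to the backrest within 7 degrees and leaning at least 20, square to it sideways within 6 degrees and within 25 mm of the middle (value of joint easel_back above 1 rad and x of page_block in the frame of ledge between -0.006 and 0.008 m and z of block_front in the frame of ledge between 0.014 and 0.036 m and y of page_block in the frame of ledge between -0.025 and 0.025 m and angle between the z axis of page_block and the x axis of ledge, either way round below 0.12 rad and angle between the y axis of page_block and the y axis of ledge, either way round below 0.1 rad and angle between page_block's own z axis and vertical above 0.35 rad and contact force between page_block and the fingers below 0.1 N and linear speed of page_block below 0.02 m/s); the robot touches nothing.
It fails at once if the unheld block falls (turns faster than 2.5 rad/s with no finger on it) (angular speed of page_block above 2.5 rad/s and contact force between page_block and the fingers below 0.1 N).
It fails at once if the block is knocked over or lies flat (angle between page_block's own z axis and vertical above 1.1 rad).
It fails at once if a bystander is moved by more than 25 mm (distance of any of star, eraser, beaker, pencil, washi_roll, cone_big, cone_small from where it was at the start of the episode above 0.025 m).
It also fails if it takes over 64 s, if anything falls off the work surface, if the arm or the gripper's body presses on something with over 40 N, if the wrist force passes 120 N, or if a joint passes its speed limit or range.

## Working session

There is one attempt and no reset: what is moved stays moved. The work goes in short steps, Python scripts to look and compute and a tool call to move; the robot and the scene stay as the last step left them, time stands still between calls to the robot, and variables do not carry over. Pictures are saved under pics/ and viewed, at most 10 in all, crops included, and the job is handed in when it is done.

Besides the shell and the picture viewer there is one more tool, called after "Emit:" as name([rows], argument=value, ...), one row to a line, values as JSON. move_arm: Moves the arm, as the interface text tells. Its arguments: {"type":"object","properties":{"plan":{"type":"array","items":{"type":"array"}}},"required":["plan"]}

```bash
mkdir -p pics; ls; cat > h.py <<'E'
import numpy as np, cv2
from scipy.spatial.transform import Rotation as R
from cell import readout, eyes, env
def save(p,n): cv2.imwrite('pics/'+n,cv2.cvtColor(p['img'],cv2.COLOR_RGB2BGR))
def proj(p,P):
    P=np.atleast_2d(P).astype(float); E=np.array(p['extrinsics']); K=np.array(p['K'])
    c=(P-E[:3,3])@E[:3,:3]; c=c*[1,-1,-1]; q=c@K.T; return q[:,:2]/q[:,2:]
def ray(p,uv):
    E=np.array(p['extrinsics']); K=np.array(p['K'])
    d=np.linalg.inv(K)@[uv[0],uv[1],1]; return E[:3,3],E[:3,:3]@(d*[1,-1,-1])
def onz(p,uv,z):
    o,d=ray(p,uv); return o+d*(z-o[2])/d[2]
E
python3 - <<'E'
from h import *
s=eyes.read_camera('scene'); save(s,'scene.png')
t=eyes.read_camera('top'); save(t,'top.png')
both=[]
for n,p in (('s',s),('t',t)):
    print(n,np.round(p['K'],1).tolist(),np.round(p['extrinsics'],3).tolist(), [k for k in p])
    for k in ['easel_back','top_bar','page_block','tray','star','eraser','beaker','cone_big','pencil']:
        print(n,k,[(round(d['score'],2),np.round(d['uv']).tolist(),int(d['mask'].sum())) for d in eyes.cut_out(p,k)][:3])
print(readout.state())
E
```

```text
pics
s [[411.4, 0.0, 274.0], [0.0, 411.4, 196.3], [0.0, 0.0, 1.0]] [[-0.683, 0.514, -0.518, -130.012], [-0.73, -0.468, 0.498, 937.487], [0.013, 0.718, 0.695, 1053.451], [0.0, 0.0, 0.0, 1.0]] ['img', 'K', 'extrinsics', 'shot']
s easel_back [(0.69, [357.0, 163.0], 380)]
s top_bar [(0.84, [354.0, 169.0], 219)]
s page_block []
s tray [(0.71, [253.0, 238.0], 385)]
s star []
s eraser []
s beaker [(0.59, [261.0, 181.0], 268)]
s cone_big []
s pencil []
t [[524.1, 0.0, 273.7], [0.0, 524.1, 209.2], [0.0, 0.0, 1.0]] [[0.012, 0.972, -0.236, 209.108], [-1.0, 0.011, -0.003, 273.248], [0.0, 0.236, 0.972, 1659.08], [0.0, 0.0, 0.0, 1.0]] ['img', 'K', 'extrinsics', 'shot']
t easel_back [(0.75, [404.0, 231.0], 607)]
t top_bar [(0.92, [389.0, 233.0], 445), (0.46, [247.0, 243.0], 74)]
t page_block [(0.65, [116.0, 263.0], 1292), (0.62, [272.0, 222.0], 952)]
t tray [(0.64, [264.0, 238.0], 1693)]
t star []
t eraser [(0.59, [246.0, 242.0], 75)]
t beaker [(0.57, [298.0, 170.0], 286)]
t cone_big [(0.48, [341.0, 168.0], 145)]
t pencil [(0.64, [332.0, 288.0], 116)]
{'t': 1.0, 'joints': array([ 1.23340174e+00,  4.90850920e-01,  1.55890108e+00,  3.22233137e-06,
        1.09171631e+00, -1.05586864e-01]), 'qvel': array([ 2.25670525e-03,  9.31840779e-05, -3.01947744e-04, -5.25112603e-05,
       -2.48236183e-04,  7.13764715e-04]), 'tau': array([ 1.04936339e-04, -6.12495589e+01, -2.58414799e+01,  6.92809769e-02,
        4.48090187e-02,  1.86430208e-05]), 'eef_pos': array([143.55881549, 608.30130324, 214.69107381]), 'tcp_rot': array([3.14146870e+00, 1.02605809e-05, 2.90978345e+00]), 'ft_force': array([ 0.33622785,  0.20142618, -0.13142043]), 'moment': array([0.00681677, 0.02354563, 0.01089517]), 'grip_force': 0.0, 'opening': 0.9994670559841441}
```

```bash
python3 - <<'E'
import cv2
t=cv2.imread('pics/top.png');s=cv2.imread('pics/scene.png')
cv2.imwrite('pics/t2.png',cv2.resize(t[140:320,60:470],(800,351),interpolation=cv2.INTER_CUBIC))
cv2.imwrite('pics/s2.png',cv2.resize(s[90:290,170:430],(780,600),interpolation=cv2.INTER_CUBIC))
E
```

```text
(no output)
```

View pics/t2.png

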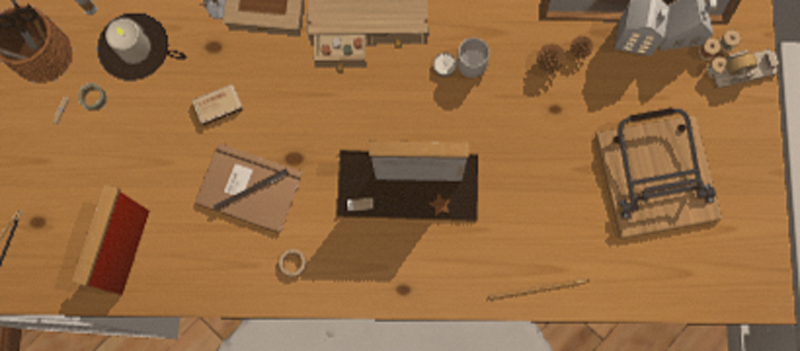

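View pics/s2.png

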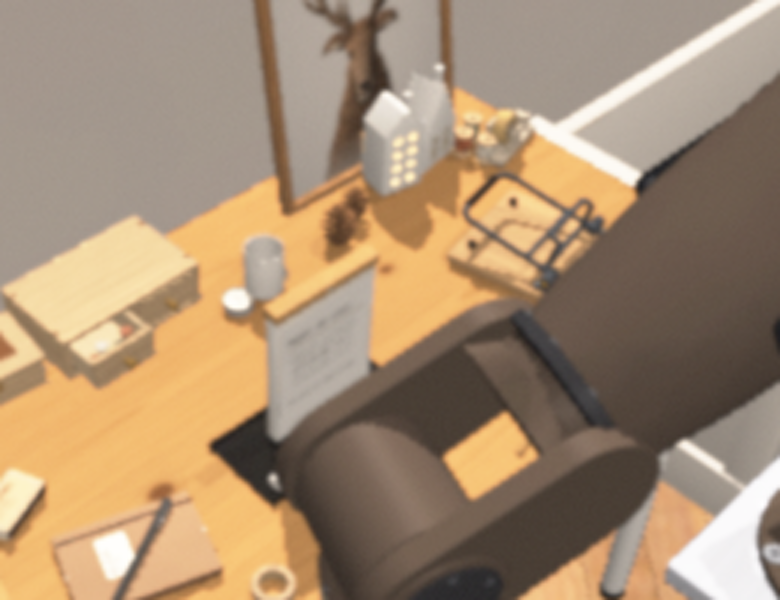

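The two page_block candidates in the top image are the red one at (116,263), which is the look-alike, and the white-paged block with a wooden rail standing in the black tray at (272,222). The one in the tray fits the description. I'll confirm it and measure it in enlarged crops.

```bash
python3 - <<'E'
import cv2,numpy as np
t=cv2.imread('pics/top.png')
a=cv2.resize(t[190:265,362:432],(560,600),interpolation=cv2.INTER_CUBIC)
b=cv2.resize(t[205:260,225:310],(765,495),interpolation=cv2.INTER_CUBIC)
cv2.imwrite('pics/a.png',a);cv2.imwrite('pics/b.png',b)
E
```

```text
(no output)
```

View pics/a.png

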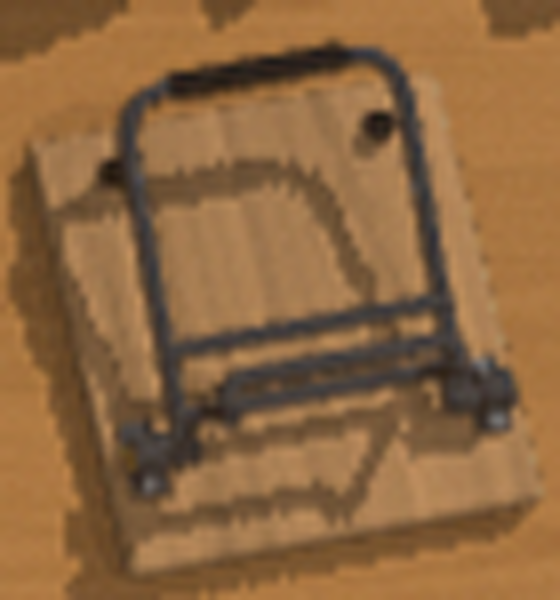

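View pics/b.png

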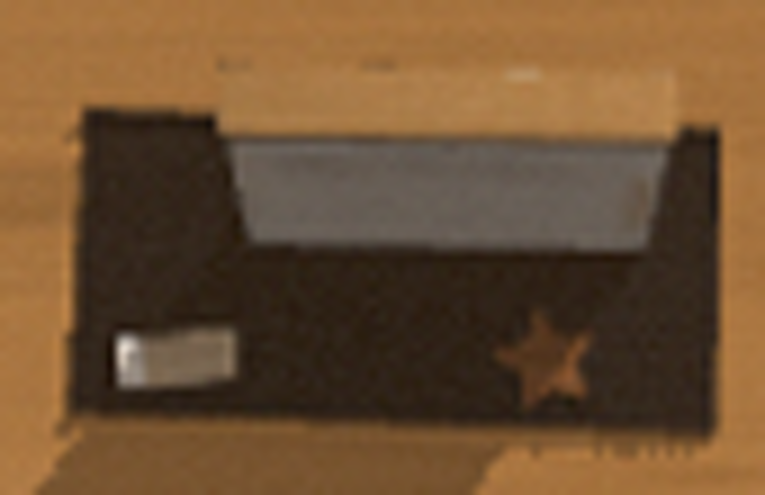

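Crop A shows the easel part open. Its top bar runs (175,83)–(345,55), and the board's top corners are at (30,150), (440,75), (540,490) and (130,560). Crop B shows white pages with a wooden rail (218–676, 70–137) in the black tray, so this is the page block. Its page foot runs (248,243)–(645,250), with the eraser and star in front.

```bash
cat >> h.py <<'E'
E
python3 - <<'E'
from h import *
from scipy.optimize import least_squares
t=eyes.read_camera('top'); s=eyes.read_camera('scene')
A=lambda u:np.array([362,190])+np.array(u)/8-0.44
B=lambda u:np.array([225,205])+np.array(u)/9-0.44
def Tz(x,y,yaw,P): 
    c,sn=np.cos(yaw),np.sin(yaw); P=np.array(P,float); return P@np.array([[c,sn,0],[-sn,c,0],[0,0,1]])+[x,y,0]
def easel(v):
    x,y,yaw,q=v
    P=[[ -45+45+85+0,90,17]]
    # hinge frame, hinge at x=0; board centre at +45
    b=[[45+90*sx,85*sy,17] for sx,sy in((1,1),(1,-1),(-1,-1),(-1,1))]
    b2=[[45+85*sx,90*sy,17] for sx,sy in((1,1),(1,-1),(-1,-1),(-1,1))]
    bar=[[140*np.cos(q)-0*0,sy*36,31+140*np.sin(q)] for sy in(1,-1)]
    cw=[[38*np.cos(q),sy*56,31+38*np.sin(q)] for sy in(1,-1)]
    return b,b2,bar+cw
obs=np.array([A(u) for u in [(32,150),(440,78),(540,490),(130,560),(173,83),(347,55),(172,350),(445,302)]])
for i in (0,1):
    f=lambda v:(proj(t,Tz(*v[:3],np.vstack([easel(v)[i],easel(v)[2]])))-obs).ravel()
    r=least_squares(f,[640,-130,.19,.35]); print('easel',i,r.x.round(3),r.fun.reshape(-1,2).round(1).tolist())
bo=np.array([B(u) for u in [(218,70),(678,70),(678,137),(220,137),(248,244),(647,250)]])
bp=[[13,73,195],[13,-73,195],[-9,-73,195],[-9,73,195],[-9,73,0],[-9,-73,0]]
f=lambda v:(proj(t,Tz(*v[:3],np.array(bp)+[0,0,4]))-bo).ravel()
r=least_squares(f,[600,280,0]); print('block',r.x.round(3),r.fun.reshape(-1,2).round(1).tolist())
to=np.array([B(u) for u in [(82,110),(720,130),(712,430),(70,410)]])
tp=[[55,115,9],[55,-115,9],[-55,-115,9],[-55,115,9]]
r=least_squares(lambda v:(proj(t,Tz(*v,tp))-to).ravel(),[600,280,0]); print('tray',r.x.round(3),r.fun.reshape(-1,2).round(1).tolist())
E
```

```text
easel 0 [ 5.03055e+02 -1.26854e+02  1.87000e-01  2.38000e-01] [[-0.2, -1.6], [0.0, -1.5], [1.1, 1.2], [-0.2, 1.8], [-0.2, 0.2], [0.4, -0.1], [-0.8, -0.1], [-0.2, -0.2]]
easel 1 [ 5.03001e+02 -1.27010e+02  1.90000e-01  2.43000e-01] [[-1.5, 0.3], [1.8, -0.3], [2.3, -0.7], [-2.0, 0.6], [-0.2, 0.3], [0.4, -0.1], [-0.7, -0.0], [-0.2, -0.2]]
block [5.42733e+02 2.74797e+02 8.00000e-03] [[0.1, -0.4], [0.0, -0.2], [0.1, -0.2], [-0.2, -0.4], [-0.5, 0.9], [0.5, 0.4]]
tray [ 5.26849e+02  2.93034e+02 -2.00000e-02] [[-0.1, -0.2], [0.2, -0.2], [0.5, 0.2], [-0.5, 0.2]]
```

```bash
cat >> h.py <<'E'
HX,HY,YAW=503.,-127.,.188
def down(yaw,tilt=0):
    "tool pointing down, tool y = +x of a frame turned by yaw; tilt>0 leans the tool's back end towards the frame's +x (deg)"
    c,s=np.cos(yaw),np.sin(yaw)
    M=np.array([[-s,c,0],[c,s,0],[0,0,-1]]).T
    return R.from_rotvec(np.deg2rad(tilt)*np.array([-s,c,0]))*R.from_matrix(M)
def pose():
    st=readout.state(); return np.array(st['eef_pos']),R.from_euler('xyz',st['tcp_rot'])
def rows(targets,p0=None,r0=None):
    if p0 is None: p0,r0=pose()
    for p,r in targets:
        print(np.round((r0.inv()*r).as_rotvec(degrees=True),1).tolist(),np.round(r0.inv().apply(np.array(p)-p0)/1000,4).tolist())
def hinge(x,y,z):
    c,s=np.cos(YAW),np.sin(YAW); return np.array([HX+c*x-s*y,HY+s*x+c*y,31+z])
E
python3 - <<'E'
from h import *
b=hinge(140*np.cos(.24),0,140*np.sin(.24)); print(b)
p,r=pose()
rows([(p+[0,0,100],r),([500,250,310],down(.188)),([637,-102,230],down(.188))])
E
```

```text
[ 636.59121842 -101.58471711   64.2783677 ]
[0.0, 0.0, 0.0] [-0.0, 0.0, -0.1]
[0.0, -0.0, 65.9] [-0.4292, -0.2668, -0.0953]
[0.0, -0.0, 65.9] [-0.6434, -0.578, -0.0154]
```

Emit:
move_arm([
  [[0, 0, 0], [0, 0, -0.06], 1],
  [[0, 0, 10], [-0.03, -0.02, -0.1], 1],
  [[0, 0, 20], [-0.08, -0.05, -0.1], 1],
  [[0, 0, 30], [-0.13, -0.08, -0.1], 1],
  [[0, 0, 40], [-0.18, -0.11, -0.1], 1],
])

```text
t: 1.72
eef_pos: [294.5, 458.5, 314.9]
tcp_rot: [3.141, -0.0, 2.206]
ft_force: [0.3, 1.3, -0.3]
opening: 0.995
grip_force: 0.0
```

```bash
python3 - <<'E'
from h import *
rows([([500,250,310],down(.188)),([637,-102,230],down(.188))])
E
```

```text
[0.0, -0.0, 25.6] [-0.2898, 0.0416, 0.0049]
[0.0, -0.0, 25.6] [-0.6544, -0.0571, 0.0847]
```

Emit:
move_arm([
  [[0, 0, 10], [-0.06, 0.01, 0], 1],
  [[0, 0, 20], [-0.12, 0.02, 0], 1],
  [[0, 0, 25.6], [-0.18, 0.03, 0], 1],
  [[0, 0, 25.6], [-0.24, 0.035, 0], 1],
  [[0, 0, 25.6], [-0.3, 0.04, 0], 1],
])

```text
t: 2.35
eef_pos: [506.0, 241.7, 314.8]
tcp_rot: [3.141, -0.0, 1.765]
ft_force: [-0.3, 0.3, -0.5]
opening: 1.001
grip_force: 0.0
```

```bash
python3 - <<'E'
from h import *
rows([([637,-102,230],down(.188))])
E
```

```text
[0.0, -0.0, 0.3] [-0.3625, 0.0622, 0.0848]
```

Emit:
move_arm([
  [[0, 0, 0.3], [-0.06, 0.01, 0], 1],
  [[0, 0, 0.3], [-0.12, 0.02, 0.01], 1],
  [[0, 0, 0.3], [-0.18, 0.03, 0.03], 1],
  [[0, 0, 0.3], [-0.24, 0.045, 0.05], 1],
  [[0, 0, 0.3], [-0.3, 0.06, 0.06], 1],
])

```text
t: 2.98
eef_pos: [620.3, -37.6, 254.5]
tcp_rot: [-3.141, -0.0, 1.76]
ft_force: [-0.2, 0.7, 0.9]
opening: 0.999
grip_force: 0.0
```

```bash
python3 - <<'E'
from h import *
rows([([637,-102,230],down(.188)),([637,-102,140],down(.188))])
t=eyes.read_camera('wrist'); save(t,'w1.png'); print(np.round(t['K'],1).tolist(),np.round(t['extrinsics'],3).tolist())
for k in ['top_bar','easel_back']: print(k,[(round(d['score'],2),np.round(d['uv']).tolist(),int(d['mask'].sum())) for d in eyes.cut_out(t,k)][:3])
E
```

```text
[-0.0, -0.0, 0.0] [-0.0664, 0.0044, 0.0245]
[-0.0, -0.0, 0.0] [-0.0665, 0.0044, 0.1145]
[[325.2, 0.0, 275.9], [0.0, 325.2, 208.0], [0.0, 0.0, 1.0]] [[0.982, -0.182, -0.045, 607.017], [0.188, 0.952, 0.241, 30.495], [-0.001, -0.246, 0.969, 425.272], [0.0, 0.0, 0.0, 1.0]]
top_bar [(0.88, [199.0, 213.0], 2287), (0.45, [403.0, 30.0], 1948), (0.36, [220.0, 214.0], 13221)]
easel_back [(0.55, [202.0, 214.0], 2569)]
```

View pics/w1.png

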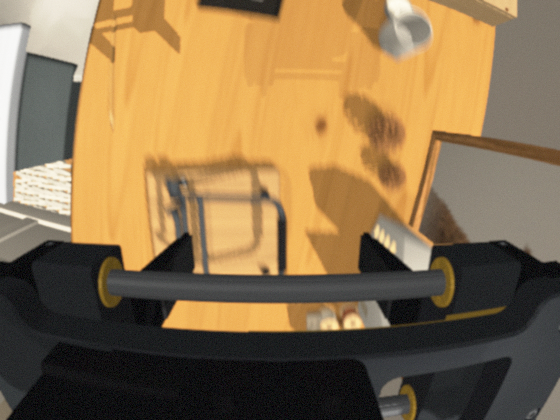

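The wrist picture shows the bar as a vertical run at column ~283, rows 205–270. The board's left corners are at about (147,162) and (277,163). I'll check those against the model.

```bash
cat >> h.py <<'E'
def fproj(p,P):
    P=np.atleast_2d(P).astype(float); E=np.array(p['extrinsics']); K=np.array(p['K'])
    c=((P-E[:3,3])@E[:3,:3])*[1,-1,-1]; rr=np.hypot(c[:,0],c[:,1]); th=np.arctan2(rr,c[:,2])
    return c[:,:2]/rr[:,None]*th[:,None]*K[0,0]+K[:2,2]
E
python3 - <<'E'
from h import *
t=eyes.read_camera('wrist')
for q in (.2,.24,.3): print(q,fproj(t,[hinge(140*np.cos(q),y,140*np.sin(q)) for y in (36,0,-36)]).round().tolist(), fproj(t,[hinge(38*np.cos(q),y,38*np.sin(q)) for y in (56,0,-30)]).round().tolist())
print(fproj(t,[hinge(x,y,-14) for x,y in ((-45,85),(135,85),(-45,90),(-40,90),(130,90))]).round().tolist())
g=cv2.cvtColor(t['img'],cv2.COLOR_RGB2GRAY)
for r in (225,240,255): print(r,g[r,260:300].tolist())
E
```

```text
0.2 [[281.0, 213.0], [281.0, 242.0], [281.0, 269.0]] [[200.0, 193.0], [203.0, 236.0], [205.0, 258.0]]
0.24 [[280.0, 214.0], [280.0, 243.0], [280.0, 271.0]] [[200.0, 193.0], [202.0, 236.0], [204.0, 258.0]]
0.3 [[278.0, 216.0], [278.0, 246.0], [278.0, 274.0]] [[199.0, 194.0], [202.0, 237.0], [203.0, 259.0]]
[[144.0, 169.0], [279.0, 167.0], [144.0, 166.0], [147.0, 165.0], [275.0, 163.0]]
225 [137, 155, 179, 187, 190, 192, 190, 189, 190, 190, 189, 190, 188, 190, 185, 168, 124, 68, 37, 32, 42, 43, 41, 39, 45, 89, 137, 170, 177, 178, 185, 189, 193, 194, 196, 193, 195, 192, 192, 191]
240 [192, 198, 195, 192, 194, 193, 190, 194, 193, 194, 195, 192, 196, 195, 194, 183, 145, 82, 43, 38, 37, 38, 41, 45, 52, 93, 157, 185, 191, 192, 195, 193, 194, 195, 193, 193, 192, 192, 195, 195]
255 [189, 187, 187, 188, 188, 186, 189, 187, 190, 189, 190, 190, 190, 188, 192, 180, 144, 90, 45, 40, 43, 51, 45, 40, 44, 97, 154, 187, 193, 191, 190, 190, 193, 191, 191, 196, 196, 190, 189, 190]
```

Emit:
move_arm([
  [[0, 0, 0], [-0.04, 0.003, 0.01], 0.3],
  [[0, 0, 0], [-0.067, 0.005, 0.06], 0],
  [[0, 0, 0], [-0.067, 0.005, 0.12], -0.2],
  [[0, 0, 0], [-0.067, 0.005, 0.165], -0.2],
  [[0, 0, 0], [-0.067, 0.005, 0.21], -0.2],
])

```text
t: 3.8
eef_pos: [637.4, -99.0, 44.7]
tcp_rot: [3.141, 0.0, 1.761]
ft_force: [1.1, -0.6, 0.1]
opening: 0.533
grip_force: 0.0
```

Emit:
move_arm([
  [[0, 0, 0], [0, 0, 0], -0.8],
  [[0, 0, 0], [0, 0, 0], -1],
  [[0, 0, 0], [0, 0, 0], -1],
  [[0, 0, 0], [0, 0, 0], -1],
])

```text
t: 4.3
eef_pos: [637.8, -100.7, 46.8]
tcp_rot: [3.14, 0.001, 1.76]
ft_force: [2.0, -0.6, 2.8]
opening: 0.121
grip_force: 30.0
```

```bash
python3 - <<'E'
from h import *
p,r=pose();print(p,readout.state()['ft_force'])
q0=.22
rows([(p+hinge(140*np.cos(q),0,140*np.sin(q))-hinge(140*np.cos(q0),0,140*np.sin(q0)),down(.188)) for q in np.arange(.3,1.12,.08)])
E
```

```text
[ 637.82101082 -100.6560519    46.83651751] [ 1.99095957 -0.64402368  2.76529808]
[0.1, 0.0, 0.1] [-0.0, -0.0029, -0.0108]
[0.1, 0.0, 0.1] [-0.0, -0.0066, -0.0214]
[0.1, 0.0, 0.1] [-0.0, -0.0111, -0.0316]
[0.1, 0.0, 0.1] [-0.0, -0.0165, -0.0415]
[0.1, 0.0, 0.1] [-0.0, -0.0226, -0.0508]
[0.1, 0.0, 0.1] [-0.0, -0.0294, -0.0597]
[0.1, 0.0, 0.1] [-0.0, -0.037, -0.068]
[0.1, 0.0, 0.1] [-0.0, -0.0452, -0.0756]
[0.1, 0.0, 0.1] [-0.0, -0.0539, -0.0826]
[0.1, 0.0, 0.1] [-0.0, -0.0632, -0.0889]
[0.1, 0.0, 0.1] [-0.0, -0.073, -0.0943]
```

Emit:
move_arm([
  [[0, 0, 0], [0, -0.003, -0.011], -1],
  [[0, 0, 0], [0, -0.0065, -0.021], -1],
  [[0, 0, 0], [0, -0.011, -0.0315], -1],
  [[0, 0, 0], [0, -0.0165, -0.0415], -1],
  [[0, 0, 0], [0, -0.0225, -0.051], -1],
])

```text
t: 4.92
eef_pos: [616.7, -104.9, 97.7]
tcp_rot: [3.137, 0.001, 1.759]
ft_force: [6.6, 1.6, -2.2]
opening: 0.115
grip_force: 30.0
```

```bash
python3 - <<'E'
from h import *
p,r=pose();print(p,readout.state()['moment'])
q0=.22; p0=np.array([637.8,-100.7,46.8])
rows([(p0+hinge(140*np.cos(q),0,140*np.sin(q))-hinge(140*np.cos(q0),0,140*np.sin(q0)),down(.188)) for q in np.arange(.7,1.12,.08)])
E
```

```text
[ 616.73517681 -104.88481625   97.69738111] [ 0.19741083 -1.36451959  0.04221181]
[0.3, 0.1, 0.0] [0.0002, -0.008, -0.0088]
[0.3, 0.1, 0.0] [0.0002, -0.0155, -0.0171]
[0.3, 0.1, 0.0] [0.0002, -0.0237, -0.0248]
[0.3, 0.1, 0.0] [0.0002, -0.0324, -0.0318]
[0.3, 0.1, 0.0] [0.0002, -0.0417, -0.038]
[0.3, 0.1, 0.0] [0.0002, -0.0515, -0.0435]
```

Emit:
move_arm([
  [[0, 0, 0], [0, -0.008, -0.009], -1],
  [[0, 0, 0], [0, -0.0155, -0.017], -1],
  [[0, 0, 0], [0, -0.0237, -0.0248], -1],
  [[0, 0, 0], [0, -0.0325, -0.032], -1],
  [[0, 0, 0], [0, -0.0415, -0.038], -1],
])

```text
t: 5.55
eef_pos: [578.4, -112.7, 137.7]
tcp_rot: [3.13, 0.004, 1.759]
ft_force: [13.6, 7.0, 11.9]
opening: 0.12
grip_force: 30.0
```

Emit:
move_arm([
  [[0, 0, 0], [0, -0.006, -0.0035], -1],
  [[0, 0, 0], [0, -0.01, -0.005], -1],
  [[0, 0, 0], [0, -0.012, -0.006], -1],
  [[0, 0, 0], [0, -0.012, -0.006], -1],
])

```text
t: 6.05
eef_pos: [568.6, -114.8, 143.9]
tcp_rot: [3.126, 0.005, 1.759]
ft_force: [23.6, 9.2, 8.0]
opening: 0.118
grip_force: 30.0
```

Emit:
move_arm([
  [[0, 0, 0], [0, 0.002, 0], -0.6],
  [[0, 0, 0], [0, 0.007, 0], -0.3],
  [[0, 0, 0], [0, 0.011, 0], -0.2],
  [[0, 0, 0], [0, 0.011, -0.04], -0.2],
  [[0, 0, 0], [0, 0.011, -0.1], 0],
])

```text
t: 6.68
eef_pos: [572.8, -112.7, 240.0]
tcp_rot: [-3.138, -0.002, 1.759]
ft_force: [0.8, 0.2, 0.1]
opening: 0.456
grip_force: 0.0
```

```bash
python3 - <<'E'
from h import *
t=eyes.read_camera('wrist'); T=eyes.read_camera('top')
for q in (.95,1.,1.04,1.08): 
  P=[hinge(140*np.cos(q),y,140*np.sin(q)) for y in (36,0,-36)]; print(q,fproj(t,P).round(1).tolist(), proj(T,P).round(1).tolist())
P=[[*(np.array([13,0,0])),0]]
for p,n in((t,'w'),(T,'t')): 
  for d in eyes.cut_out(p,'top_bar')[:2]: 
    m=d['mask']; r,c=np.where(m); print(n,d['score'],d['uv'],c.min(),c.max(),r.min(),r.max())
save(T,'T2.png')
a=cv2.resize(T['img'][190:265,362:432],(392,420),interpolation=cv2.INTER_CUBIC)
o=np.hstack([t['img'][:, 100:500],a])[:,:,::-1]; cv2.imwrite('pics/c.png',o)
print(readout.state()['ft_force'])
rows([([480,30,330],down(.1)),([543,275,330],down(0))])
E
```

```text
0.95 [[289.3, 169.3], [289.0, 211.6], [288.5, 251.2]] [[392.7, 210.8], [404.5, 208.8], [416.3, 206.7]]
1.0 [[282.4, 169.9], [282.2, 212.8], [281.9, 252.9]] [[393.4, 212.4], [405.3, 210.3], [417.1, 208.3]]
1.04 [[276.5, 170.3], [276.5, 213.7], [276.4, 254.2]] [[394.0, 213.7], [405.9, 211.6], [417.7, 209.6]]
1.08 [[270.3, 170.8], [270.5, 214.6], [270.7, 255.4]] [[394.6, 215.1], [406.5, 213.0], [418.4, 210.9]]
w 0.93 [227.3, 193.8] 181 278 134 273
w 0.35 [147.9, 34.3] 144 150 0 65
t 0.63 [391.7, 239.6] 383 408 212 253
[-0.42971327  0.4191905  -0.39898689]
[0.1, 0.0, 5.1] [0.1579, -0.065, -0.0893]
[0.1, 0.0, 10.8] [0.3867, 0.0429, -0.0893]
```

View pics/c.png

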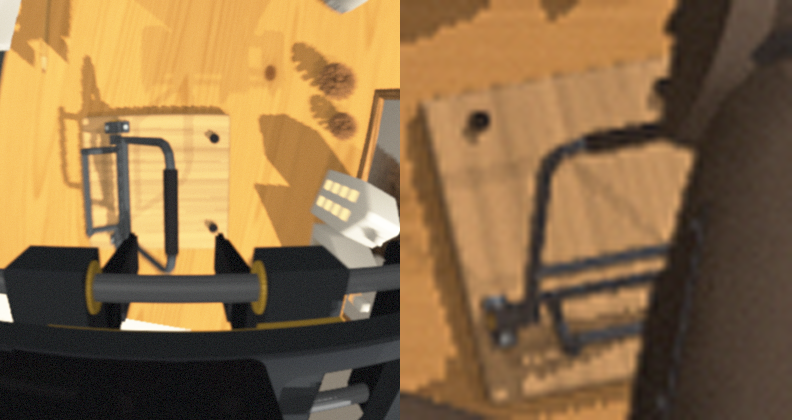

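The bar sits at column 271 in the wrist picture (171 in the crop), rows 170–254. That matches q = 1.08, so the backrest is fully open. On to the block.

Emit:
move_arm([
  [[0, 0, 0], [0.02, 0, -0.05], 1],
  [[0, 0, 2], [0.08, -0.01, -0.08], 1],
  [[0, 0, 4], [0.14, -0.02, -0.08], 1],
  [[0, 0, 6], [0.2, -0.01, -0.08], 1],
  [[0, 0, 8], [0.26, 0, -0.08], 1],
])

```text
t: 7.5
eef_pos: [523.9, 144.2, 318.9]
tcp_rot: [-3.139, 0.0, 1.618]
ft_force: [1.1, 0.2, 0.5]
opening: 0.96
grip_force: 0.0
```

```bash
python3 - <<'E'
from h import *
rows([([543,275,320],down(0.0))])
E
```

```text
[-0.1, 0.0, 2.7] [0.1297, 0.0253, -0.0012]
```

Emit:
move_arm([
  [[0, 0, 1], [0.05, 0.01, 0], 1],
  [[0, 0, 2.7], [0.1, 0.02, 0], 1],
  [[0, 0, 2.7], [0.13, 0.025, 0], 1],
  [[0, 0, 2.7], [0.13, 0.025, 0], 1],
])

```text
t: 8.0
eef_pos: [542.8, 275.1, 317.9]
tcp_rot: [-3.138, 0.001, 1.575]
ft_force: [0.7, -1.3, -0.4]
opening: 0.996
grip_force: 0.0
```

```bash
python3 - <<'E'
from h import *
t=eyes.read_camera('wrist'); T=eyes.read_camera('top')
def blk(P,yaw=0.008,x=542.7,y=274.8):
  c,s=np.cos(yaw),np.sin(yaw); P=np.array(P,float); return P@np.array([[c,s,0],[-s,c,0],[0,0,1]])+[x,y,4]
P=[[13,73,195],[13,-73,195],[-9,-73,195],[-9,73,195],[-9,73,0],[-9,-73,0]]
print(fproj(t,blk(P)).round(1).tolist()); print(fproj(t,[[527,293+y,9] for y in(115,-115)]).round().tolist())
for d in eyes.cut_out(t,'page_block')[:2]: 
    m=d['mask']; r,c=np.where(m); print(d['score'],d['uv'],c.min(),c.max(),r.min(),r.max())
save(t,'w3.png'); rows([([543,275,320],down(0.0))])
E
```

```text
[[291.4, 123.3], [290.3, 275.8], [268.0, 275.8], [266.4, 123.3], [270.8, 124.7], [271.4, 220.0]]
[[267.0, 84.0], [267.0, 235.0]]
0.91 [279.4, 193.2] 264 292 120 274
[-0.1, 0.0, 0.1] [0.0022, -0.0001, -0.0007]
```

View pics/w3.png

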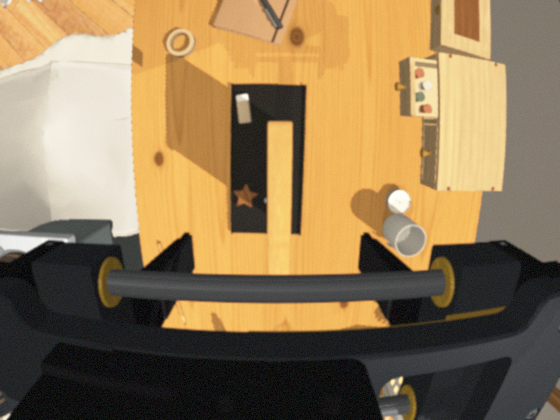

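The rail spans columns ~267–292 from row 122 down, very close to the prediction. I'll refine its yaw and x from the edges.

```bash
python3 - <<'E'
from h import *
from scipy.optimize import least_squares
t=eyes.read_camera('wrist')
m=eyes.cut_out(t,'page_block')[0]['mask']
im=t['img'].astype(float)[:,:,0]
ob=[];
for r in (130,150,170,190,210,225):
    row=im[r]; g=np.gradient(row); l=255+np.argmax(g[255:278])
    # right edge against dark tray: falling
    k=283+np.argmin(g[283:300]); ob.append((r,l,k))
print(ob)
def f(v):
    x,yaw=v; res=[]
    for r,l,k in ob:
        for px,off in((l,-9),(k,13)):
            y=np.array([73,-73.]); L=[[x+off*np.cos(yaw)-a*np.sin(yaw),275+a*np.cos(yaw),199] for a in np.linspace(-73,73,60)]
            q=fproj(t,L); res.append(np.interp(r,q[::-1,1],q[::-1,0])-px)
    return np.array(res)
s=least_squares(f,[543,0.0],diff_step=1e-3); print(s.x,s.fun.round(1))
E
```

```text
[(130, np.int64(266), np.int64(291)), (150, np.int64(266), np.int64(291)), (170, np.int64(266), np.int64(291)), (190, np.int64(266), np.int64(291)), (210, np.int64(266), np.int64(291)), (225, np.int64(266), np.int64(290))]
[ 5.42550735e+02 -5.26318506e-04] [ 0.2 -0.   0.2 -0.2  0.3 -0.3  0.3 -0.6  0.4 -0.8  0.5 -0. ]
```

Emit:
move_arm([
  [[0, 0, 0.2], [0, 0.0018, 0.05], 1],
  [[0, 0, 0.2], [0, 0.0018, 0.1], 0.6],
  [[0, 0, 0.2], [0, 0.0018, 0.13], 0.2],
  [[0, 0, 0.2], [0, 0.0018, 0.15], 0],
  [[0, 0, 0.2], [0, 0.0018, 0.15], -0.2],
])

```text
t: 8.88
eef_pos: [544.8, 272.6, 169.3]
tcp_rot: [-3.139, 0.001, 1.568]
ft_force: [0.1, -0.8, -0.2]
opening: 0.637
grip_force: 0.0
```

Emit:
move_arm([
  [[0, 0, 0], [0, 0, 0], -0.4],
  [[0, 0, 0], [0, 0, 0], -0.7],
  [[0, 0, 0], [0, 0, 0], -1],
  [[0, 0, 0], [0, 0, 0], -1],
  [[0, 0, 0], [0, 0, 0], -1],
])

```text
t: 9.5
eef_pos: [545.2, 273.7, 170.7]
tcp_rot: [3.141, -0.0, 1.569]
ft_force: [-0.2, -0.8, 4.2]
opening: 0.229
grip_force: 30.0
```

```bash
cat >> h.py <<'E'
Q=1.08; h0=166.7; yo=1.3
def goal(up,out,tilt=None):
    "TCP pose with block parallel to the open backrest: underside 'up' mm above ledge, back 'out' mm in front"
    c,s=np.cos(Q),np.sin(Q); u=16+up+h0; n=11+out
    return hinge(c*u-s*n,-yo,s*u+c*n),down(YAW,90-np.degrees(Q))
E
python3 - <<'E'
from h import *
T=eyes.read_camera('top')
for z in(0,60,100): print(onz(T,(393,155),z).round())
print(pose()[0])
B=hinge(20,-yo,299); 
rows([([545,274,330],down(0)),(B,down(YAW))]); print(B,goal(80,6)[0],goal(0,0)[0])
E
```

```text
[ 803. -119.    0.]
[ 782. -105.   60.]
[768. -95. 100.]
[545.2252621  273.65258826 170.72953598]
[0.0, -0.0, -0.1] [0.0004, -0.0001, -0.1593]
[0.0, -0.0, -10.9] [-0.3982, -0.0217, -0.1594]
[ 522.89056264 -124.53920378  330.        ] [ 610.15014934 -107.938359    270.70289806] [ 578.3067713  -113.99645526  197.31830332]
```

Emit:
move_arm([
  [[0, 0, 0], [0, 0, -0.01], -1],
  [[0, 0, 0], [0, 0, -0.03], -1],
  [[0, 0, 0], [0, 0, -0.06], -1],
  [[0, 0, 0], [0, 0, -0.1], -1],
  [[0, 0, 0], [0, 0, -0.13], -1],
])

```text
t: 10.18
eef_pos: [545.1, 273.6, 302.4]
tcp_rot: [3.141, -0.0, 1.569]
ft_force: [-0.2, 0.7, -2.0]
opening: 0.23
grip_force: 30.0
```

```bash
python3 - <<'E'
from h import *
print(pose()[0]); B=hinge(20,-yo,299); rows([(B,down(YAW))])
E
```

```text
[545.09726619 273.64004107 302.3534121 ]
[0.1, -0.0, -10.8] [-0.3982, -0.0217, -0.0278]
```

Emit:
move_arm([
  [[0, 0, -1], [-0.02, -0.001, -0.01], -1],
  [[0, 0, -3], [-0.06, -0.003, -0.02], -1],
  [[0, 0, -5], [-0.11, -0.006, -0.028], -1],
  [[0, 0, -7], [-0.16, -0.009, -0.028], -1],
  [[0, 0, -9], [-0.21, -0.011, -0.028], -1],
])

```text
t: 10.8
eef_pos: [533.4, 62.2, 328.8]
tcp_rot: [3.141, 0.0, 1.728]
ft_force: [0.3, -0.5, -1.8]
opening: 0.227
grip_force: 30.0
```

```bash
python3 - <<'E'
from h import *
print(pose()[0]); B=hinge(20,-yo,299); rows([(B,down(YAW))])
E
```

```text
[533.36265616  62.15402641 328.83667514]
[0.0, 0.0, -1.8] [-0.1828, -0.0396, -0.0012]
```

Emit:
move_arm([
  [[0, 0, -0.5], [-0.05, -0.01, 0], -1],
  [[0, 0, -1], [-0.1, -0.02, 0], -1],
  [[0, 0, -1.8], [-0.15, -0.032, 0], -1],
  [[0, 0, -1.8], [-0.175, -0.038, 0], -1],
  [[0, 0, -1.8], [-0.183, -0.0396, 0], -1],
])

```text
t: 11.42
eef_pos: [522.8, -124.5, 328.5]
tcp_rot: [-3.142, -0.0, 1.756]
ft_force: [0.0, 0.6, -1.7]
opening: 0.232
grip_force: 30.0
```

```bash
python3 - <<'E'
from h import *
p,r=pose(); print(p)
g,G=goal(80,6); B=hinge(20,-yo,299)
rows([(B+(g-B)*a,down(YAW,28.1*a)) for a in (.12,.3,.5,.7,.9,1)])
E
```

```text
[ 522.78542976 -124.5229142   328.49490375]
[3.4, -0.0, -0.2] [-0.0, 0.0108, 0.0056]
[8.4, -0.0, -0.2] [0.0, 0.0267, 0.0163]
[14.0, -0.0, -0.2] [0.0001, 0.0445, 0.0281]
[19.7, -0.0, -0.2] [0.0001, 0.0623, 0.04]
[25.3, -0.0, -0.2] [0.0002, 0.08, 0.0519]
[28.1, -0.1, -0.2] [0.0002, 0.0889, 0.0578]
```

Emit:
move_arm([
  [[3.4, 0, 0], [0, 0.011, 0.0055], -1],
  [[8.4, 0, -0.2], [0, 0.0267, 0.0163], -1],
  [[14, 0, -0.2], [0, 0.0445, 0.028], -1],
  [[19.7, 0, -0.2], [0, 0.0623, 0.04], -1],
  [[25.3, 0, -0.2], [0, 0.08, 0.052], -1],
])

```text
t: 12.05
eef_pos: [602.5, -107.1, 276.3]
tcp_rot: [-2.697, -0.0, 1.762]
ft_force: [-0.2, -1.1, -1.0]
opening: 0.23
grip_force: 30.0
```

```bash
python3 - <<'E'
from h import *
p,r=pose(); print(p)
rows([goal(u,o) for u,o in ((80,6),(40,6),(15,5),(5,4),(0,3),(-3,1),(-3,0))])
E
```

```text
[ 602.48885745 -107.1089625   276.25364002]
[2.7, 0.1, 0.2] [-0.0023, 0.009, 0.0018]
[2.7, 0.1, 0.2] [-0.0022, 0.0072, 0.0418]
[2.7, 0.1, 0.2] [-0.0022, 0.007, 0.0668]
[2.7, 0.1, 0.2] [-0.0022, 0.0075, 0.0769]
[2.7, 0.1, 0.2] [-0.0022, 0.0083, 0.0819]
[2.7, 0.1, 0.2] [-0.0022, 0.0102, 0.085]
[2.7, 0.1, 0.2] [-0.0022, 0.0112, 0.085]
```

Emit:
move_arm([
  [[2.7, 0, 0], [-0.002, 0.009, 0.002], -1],
  [[2.7, 0, 0], [-0.002, 0.0075, 0.03], -1],
  [[2.7, 0, 0], [-0.002, 0.007, 0.052], -1],
  [[2.7, 0, 0], [-0.002, 0.007, 0.067], -1],
  [[2.7, 0, 0], [-0.002, 0.007, 0.067], -1],
])

```text
t: 12.68
eef_pos: [580.0, -114.1, 212.4]
tcp_rot: [-2.652, -0.001, 1.762]
ft_force: [0.7, -0.6, -1.0]
opening: 0.233
grip_force: 30.0
```

```bash
python3 - <<'E'
from h import *
p,r=pose(); print(p, readout.state()['ft_force'])
rows([goal(u,o) for u,o in ((15,5),(8,4),(4,3),(0,2),(-3,1))])
s=eyes.read_camera('scene'); T=eyes.read_camera('top')
b=cv2.resize(T['img'][180:260,360:440],(600,600),interpolation=cv2.INTER_CUBIC)
a=cv2.resize(s['img'][110:210,300:400],(400,400)); cv2.imwrite('pics/d.png',np.hstack([cv2.resize(b,(400,400)),a])[:,:,::-1])
E
```

```text
[ 579.96537806 -114.10331523  212.43489241] [ 0.73630644 -0.60583712 -1.02532077]
[0.1, 0.0, 0.2] [0.0004, 0.0007, -0.0009]
[0.1, 0.0, 0.2] [0.0004, 0.0017, 0.0061]
[0.1, 0.0, 0.2] [0.0004, 0.0027, 0.0101]
[0.1, 0.0, 0.2] [0.0004, 0.0037, 0.0141]
[0.1, 0.0, 0.2] [0.0004, 0.0047, 0.0171]
```

View pics/d.png

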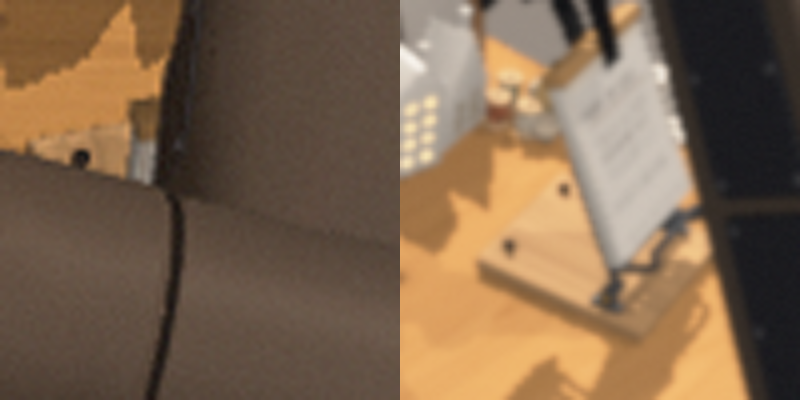

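The scene crop (right) shows the block tilted along the backrest, pages outwards, with its foot just behind and above the lip. The arm hides the easel in the top view. Lowering it gently.

Emit:
move_arm([
  [[0, 0, 0], [0.0004, 0.001, 0.004], -1],
  [[0, 0, 0], [0.0004, 0.0017, 0.008], -1],
  [[0, 0, 0], [0.0004, 0.0022, 0.011], -1],
  [[0, 0, 0], [0.0004, 0.0027, 0.013], -1],
  [[0, 0, 0], [0.0004, 0.0027, 0.013], -1],
])

```text
t: 13.4
eef_pos: [575.6, -115.0, 200.1]
tcp_rot: [-2.651, -0.001, 1.761]
ft_force: [-5.2, -1.6, 4.4]
opening: 0.231
grip_force: 30.1
```

Emit:
move_arm([
  [[0, 0, 0], [0, -0.003, 0], -1],
  [[0, 0, 0], [0, -0.003, 0.001], -1],
  [[0, 0, 0], [0, -0.003, 0.002], -1],
  [[0, 0, 0], [0, -0.003, 0.002], -1],
])

```text
t: 13.9
eef_pos: [573.7, -115.3, 200.4]
tcp_rot: [-2.655, -0.0, 1.761]
ft_force: [1.1, 3.1, 7.1]
opening: 0.23
grip_force: 30.0
```

```bash
cat > f.py <<'E'
from h import *
p,r=pose(); f=np.array(readout.state()['ft_force']); print(p, 'tool force',r.inv().apply(f).round(1),'moment tool',r.inv().apply(readout.state()['moment']).round(2))
g,G=goal(0,0); print('rel to goal(0,0): tool',r.inv().apply(p-g).round(1), (G.inv()*r).as_rotvec(degrees=True).round(1))
E
python3 f.py
```

```text
[ 573.65324457 -115.27024982  200.42283084] tool force [ 2.8 -1.8 -7. ] moment tool [ 0.34  0.24 -0.01]
rel to goal(0,0): tool [-0.4 -5.7 -0.5] [-0.3 -0.1 -0.1]
```

Emit:
move_arm([
  [[0, 0, 0], [0, 0.0015, 0], -1],
  [[0, 0, 0], [0, 0.0015, 0], -0.8],
  [[0, 0, 0], [0, 0.0015, 0], -0.6],
  [[0, 0, 0], [0, 0.0015, 0], -0.4],
  [[0, 0, 0], [0, 0.0015, 0], -0.1],
])

```text
t: 14.52
eef_pos: [574.4, -115.3, 198.7]
tcp_rot: [-2.654, -0.001, 1.761]
ft_force: [-0.2, 0.0, 0.2]
opening: 0.357
grip_force: 0.0
```

```bash
python3 f.py
```

```text
[ 574.44863745 -115.28071528  198.69498027] tool force [ 0.1 -0.3 -0.1] moment tool [-0.22 -0.04 -0.  ]
rel to goal(0,0): tool [-0.5 -4.2  0.7] [-0.2 -0.  -0.1]
```

Released, with zero force reading. Now retracting along the block and opening further, then I'll look.

Emit:
move_arm([
  [[0, 0, 0], [0, 0, 0], 0],
  [[0, 0, 0], [0, 0, -0.005], 0],
  [[0, 0, 0], [0, 0, -0.03], 0],
  [[0, 0, 0], [0, 0, -0.08], 0],
  [[0, 0, 0], [0, 0, -0.13], 0],
])

```text
t: 15.15
eef_pos: [634.7, -103.6, 315.4]
tcp_rot: [-2.653, -0.001, 1.761]
ft_force: [-0.5, 0.4, 0.9]
opening: 0.499
grip_force: 0.0
```

```bash
cat > v.py <<'E'
from h import *
from scipy.optimize import least_squares
s=eyes.read_camera('scene'); w=eyes.read_camera('wrist')
c,sn=np.cos(Q),np.sin(Q)
def L(u,y,n,z0=4.5): return hinge(c*(16+u)-sn*(n+z0),y,sn*(16+u)+c*(n+z0))
cor=lambda n:[L(195,73,n),L(195,-73,n),L(0,-73,n),L(0,73,n)]
ps=proj(s,np.array(cor(22))); pw=fproj(w,np.array([L(195,73,0),L(195,-73,0),L(195,-73,22),L(195,73,22)]))
a=s['img'].copy(); b=w['img'].copy()
a=cv2.resize(a[100:220,290:410],(400,400),interpolation=cv2.INTER_CUBIC)
cv2.polylines(a,[((ps-[290,100])*400/120).astype(np.int32)],True,(255,0,0)); cv2.polylines(b,[pw.astype(np.int32)],True,(255,0,0))
cv2.imwrite('pics/e.png',np.hstack([a,cv2.resize(b[:,140:420],(267,400))])[:,:,::-1])
E
python3 v.py
```

```text
(no output)
```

View pics/e.png

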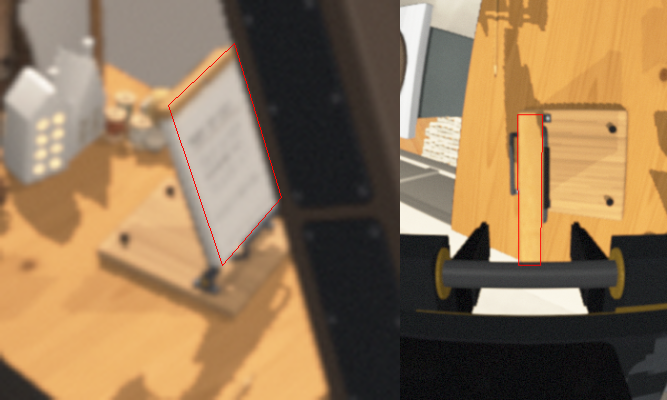

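The picture shows the block leaning along the backrest with its pages outwards and its foot behind the lip. In the wrist view the rail sits on the predicted outline (cols 517–542), and the gripper is clear. Handing in.

```bash
python3 -c "
from h import *
print(env.job_done())"
```

```text
the job is handed in; nothing more can be done
None
```

The backrest is open to its stop, and the page block stands by itself on the easel ledge with its pages outwards. The gripper is clear and the job is handed in; the hand-in returned no verdict.

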